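# Grade the solvent bottles along the bench tray

## Robot

A 6-joint arm with a two-finger parallel gripper is mounted at the origin on the work surface; the furniture and walls round the work are solid. World frame = base frame: x ahead of the robot, y to its left, z up, the work surface at z = 0. Lengths are in m, angles in rad, forces in N, time in s.
With the tool pointing down it reaches from about 0.375 to 0.975 m from the base axis. Payload 3.8 kg.
Tool frame: the origin (TCP) lies midway between the tips of the shut fingers; the grasp point (between the pads) lies 19 mm behind it; z points along the fingers, y is the line along which they close (so a half turn about z gives the same grasp; the last joint's range is limited). The gripper opens to 85 mm and grips with 20 to 120 N. Pads are 22 mm wide; open, the fingers measure 114 mm over their backs; the gripper's body (76 mm by 85 mm) begins 54 mm behind the grasp point. The pads swing forward as they close: fully open they stand 13 mm farther back than shut.
Start: joints at [1.194, 0.264, 1.604, -0, 1.274, -0.037], TCP at [0.225, 0.636, 0.202] pointing down, gripper open.
Joint ranges: [-2.63, 2.63], [-0.94, 2.18], [0.31, 2.57], [-1.31, 4.45], [0, 2.66], [-2.55, 2.55]. Speed limits (rad/s): [2.57, 2.57, 3.14, 3.14, 3.14, 3.14].

## Interface

Orientations are given as a rotation vector (axis times angle).
In Python, from workcell import read_state, vision, ticket gives the robot as it stands. The module is installed in compiled form; this text tells all that it offers.
- The arm moves only by the tool jog_arm, never from a script. Its arguments are lists of equal length, an entry for each row: "turn": the turn, a rotation vector about the tool's x, y, z in rad, a list of three; "delta_pos": the shift along the tool's x, y, z in m, a list of three; "gripper": the finger opening in m, from 0 to 0.0854. In form: {"turn": [[rx, ry, rz], ...], "delta_pos": [[dx, dy, dz], ...], "gripper": [gripper, ...]}. A call has 1 to 20 rows; each row shifts and turns the commanded pose from where the row before left it, along the tool's axes as they then stand; what a row does not reach is not made up. A row lasts 1/12 s, in which the tool goes at most 41.7 mm and 7.16 degrees, less where a joint would pass 70% of its speed; a pose out of reach is approached as far as the arm can. A call with a gripper value outside its range is refused whole. The fingers move at their own pace and stop on an object; "grip_force" is the grip in N (left out, the last holds). Time passes only in rows, so rows that do not move let the fingers close. It gives the time, the measured TCP pose, the force, the opening and the grip force at its end, in the units of the state.
- read_state(): the state, without advancing time (a new reading comes with each control period).
- vision.read_camera(name): name is "scene" or "top"; returns the picture (384x512x3 uint8, red, green, blue); there is no depth.
- vision.calibration(name): a dict with "vfov" (degrees; the focal length in pixels is half the picture's height over the tangent of half this angle, whatever the lens; pixels are square), "cx", "cy" (the principal point, pixels), "dist" ([k1, k2, p1, p2, k3] as OpenCV has them; the pictures are not rectified), "R" (3x3) and "t" (3): a world point X has camera coordinates R X + t. Camera axes: x right, y down, z forward; pixel columns grow to the right and rows downward; lengths in m; the calibration is good to about 2 mm. A picture is of the moment at which its call begins. calibration takes no time and is no camera call.
- ticket.finish_job(): hands the job in; it is judged then, once.
The state is a dict: "time": time; "q": joint angles; "joint_vel": joint speeds; "joint_torque": joint torques, N m; "tool_pos": TCP position; "tcp_rot": TCP orientation; "wrist_force": force on the tool from outside, world axes, zero at the start; "torque": the same for the moment, N m; "width": opening from 0.0 (shut) to 1.0 (fully open); "grip_force": force on a finger pad.
Only numpy, scipy, OpenCV 4.12 (cv2) and the standard library are available. Lean on these libraries where they do the work, as an engineer would, in place of code of your own. Each camera call takes 0.05 s, during which the arm holds its last target. There are 200 camera calls.

## Task

Put the four loose bottles into the four empty bays of the bottle tray, one to a bay and standing upright on the bay floor, so that the whole row steps up in height from the flux jar at one end to the tall bottle at the other and every nozzle can be reached. Carry the bottles upright, and leave the jar and the tall bottle in their end bays and the tape roll and the green circuit board where they are.

Things in the scene. Friction and masses are not known exactly. Their poses are not given: they have to be found in the camera images.
- squat_bottle_mid (a point): squat white bottle, white cap, dark grey label band; 44 dia x 70 high, 0.15 kg (cap included). Loose, stands upright on the worktop at the start. Point on its axis half-way up, 35 mm above its underside; z along its axis. Its round body is straight to at least 42 mm above its underside and narrows to the neck above; grip it round the body.
- slim_bottle_mid (a point): slim white bottle, red cap with nozzle, red label band; 36 dia x 85 high, 0.15 kg (cap included). Loose, stands upright on the worktop at the start. Point on its axis half-way up, 42.5 mm above its underside; z along its axis. Its round body is straight to at least 54 mm above its underside and narrows to the neck above; grip it round the body.
- magenta_bottle_mid (a point): bottle with a magenta body and white cap; 48 dia x 100 high, 0.15 kg (cap included). Loose, stands upright on the worktop at the start. Point on its axis half-way up, 50 mm above its underside; z along its axis. Its round body is straight to at least 63 mm above its underside and narrows to the neck above; grip it round the body.
- blue_label_bottle_mid (a point): tall white bottle, red cap with nozzle, light blue label band; 52 dia x 125 high, 0.16 kg (cap included). Loose, stands upright on the worktop at the start. Point on its axis half-way up, 62.5 mm above its underside; z along its axis. Its round body is straight to at least 80 mm above its underside and narrows to the neck above; grip it round the body.
- tall_bottle: large white bottle with red cap and red label band, 60 dia x 150 high; already stands in the bay at one end of the tray (either end) and stays there. Origin: centre of its underside.
- flux_jar: low white jar with a cream lid and green label, 38 dia x 26 high; already stands in the bay at the other end of the tray and stays there. Origin: centre of its underside.
- tray: long low blue-grey bottle tray, fixed: 74 (x) x 424 (y) mm, walls and dividers 18 high and 4 thick, end cheeks 34 high. Origin: centre of its underside; y along the row, z up. Six bays 66 x 66 in a row, middles at x = 0, y = -175, -105, -35, 35, 105, 175 mm; bay floor 4 mm above the origin. The four middle bays are empty at the start. Fingers that close along tray x have the most room.
- tape_roll: roll of brown tape lying flat, 67 dia x 19 high, loose bystander. Origin: centre of its underside.
- green_board: small green populated circuit board lying flat, 34 x 62 (along its y) x 8 high, loose bystander. Origin: centre of its underside.
Things that resemble listed ones, but are neither listed nor needed, are in the scene too. Of the things like the part that bears magenta_bottle_mid, leave any that is turquoise; of the rest the smaller one is meant.

How it is judged:
At the end, for the whole second after the job is handed in: From the jar to the tall bottle: squat, slim, magenta, blue-label bottle, each released, upright (0.1 rad) on the floor of its own bay, axis within 18 mm of the bay's middle; jar and tall bottle still upright in their own end bays (((y of tall_bottle in the frame of tray between 0.14 and 0.21 m and y of flux_jar in the frame of tray between -0.21 and -0.14 m and y of squat_bottle_mid in the frame of tray between -0.123 and -0.087 m and y of slim_bottle_mid in the frame of tray between -0.053 and -0.017 m and y of magenta_bottle_mid in the frame of tray between 0.017 and 0.053 m and y of blue_label_bottle_mid in the frame of tray between 0.087 and 0.123 m) or (y of tall_bottle in the frame of tray between -0.21 and -0.14 m and y of flux_jar in the frame of tray between 0.14 and 0.21 m and y of squat_bottle_mid in the frame of tray between 0.087 and 0.123 m and y of slim_bottle_mid in the frame of tray between 0.017 and 0.053 m and y of magenta_bottle_mid in the frame of tray between -0.053 and -0.017 m and y of blue_label_bottle_mid in the frame of tray between -0.123 and -0.087 m)) and x of squat_bottle_mid in the frame of tray between -0.018 and 0.018 m and z of squat_bottle_mid in the frame of tray between 0.035 and 0.043 m and angle between each of squat_bottle_mid, slim_bottle_mid, magenta_bottle_mid, blue_label_bottle_mid, tall_bottle, flux_jar's own z axis and vertical below 0.1 rad and x of slim_bottle_mid in the frame of tray between -0.018 and 0.018 m and z of slim_bottle_mid in the frame of tray between 0.0425 and 0.0505 m and x of magenta_bottle_mid in the frame of tray between -0.018 and 0.018 m and z of magenta_bottle_mid in the frame of tray between 0.05 and 0.058 m and x of blue_label_bottle_mid in the frame of tray between -0.018 and 0.018 m and z of blue_label_bottle_mid in the frame of tray between 0.0625 and 0.0705 m and x of tall_bottle in the frame of tray between -0.018 and 0.018 m and x of flux_jar in the frame of tray between -0.018 and 0.018 m); the robot touches nothing.
It fails at once if one of the bottles or the jar is tipped over (more than 0.7 rad) (angle between any of squat_bottle_mid, slim_bottle_mid, magenta_bottle_mid, blue_label_bottle_mid, tall_bottle, flux_jar's own z axis and vertical above 0.7 rad).
It fails at once if the tape roll or the green board is shifted by more than 15 mm (distance of any of tape_roll, green_board from where it was at the start of the episode above 0.015 m).
It also fails if it takes over 96 s, if anything falls off the work surface, if the arm or the gripper's body presses on something with over 40 N, if the wrist force passes 120 N, or if a joint passes its speed limit or range.

## Working session

There is one attempt and no reset: what is moved stays moved. The work goes in short steps, Python scripts to look and compute and a tool call to move; the robot and the scene stay as the last step left them, time stands still between calls to the robot, and variables do not carry over. Pictures are saved under pics/ and viewed, at most 15 in all, crops included, and the job is handed in when it is done.

Besides the shell and the picture viewer there is one more tool, called after ">>>" as a command line: name --argument value ..., lists and objects as JSON in quotes. jog_arm: Moves the arm, as the interface text tells. Its arguments: {"type":"object","properties":{"turn":{"type":"array","items":{"type":"array","items":{"type":"number"}}},"delta_pos":{"type":"array","items":{"type":"array","items":{"type":"number"}}},"gripper":{"type":"array","items":{"type":"number"}},"grip_force":{"type":"number"}},"required":["turn","delta_pos","gripper"]}

```bash
mkdir -p pics
cat > h.py <<'E'
import numpy as np, cv2
from workcell import read_state, vision, ticket
def cam(n):
    c=vision.calibration(n); f=192/np.tan(np.radians(c['vfov']/2))
    return np.array([[f,0,c['cx']],[0,f,c['cy']],[0,0,1]]),np.array(c['dist'],float),np.array(c['R'],float),np.array(c['t'],float)
def at_z(n,uv,z):
    K,d,R,t=cam(n); p=cv2.undistortPoints(np.array([[uv]],float),K,d)[0,0]
    o=-R.T@t; r=R.T@np.array([p[0],p[1],1]); return o+r*(z-o[2])/r[2]
def proj(n,X):
    K,d,R,t=cam(n); return cv2.projectPoints(np.atleast_2d(np.array(X,float)),cv2.Rodrigues(R)[0],t,K,d)[0][:,0]
def snap(n,name,crop=None,s=1):
    im=vision.read_camera(n)[:,:,::-1]
    cv2.imwrite(f'pics/{name}_raw.png',im)
    if crop: a,b,c,d=crop; im=im[b:d,a:c]
    cv2.imwrite(f'pics/{name}.png',cv2.resize(im,None,fx=s,fy=s,interpolation=cv2.INTER_CUBIC))
E
python3 - <<'E'
from h import *
snap('top','top1',s=1.5); snap('scene','sc1',s=1.5)
for n in('top','scene'):
    K,d,R,t=cam(n); print(n,K[0,0],d,-R.T@t,R[2])
print(read_state())
E
```

```text
top 428.6459241186625 [-0.02124699  0.          0.          0.          0.        ] [ 0.31897727 -0.10407859  1.20120025] [ 0.09174718  0.00317436 -0.99577727]
scene 489.5039480687343 [0.06688149 0.         0.         0.         0.        ] [-0.63602969  0.64556072  0.84763477] [ 0.70534492 -0.48560578 -0.5164064 ]
{'time': 0.1, 'q': array([ 1.19408734e+00,  2.64689610e-01,  1.60524822e+00, -2.54705906e-05,
        1.27372500e+00, -3.69111319e-02]), 'joint_vel': array([ 0.00097421, -0.00062156, -0.0024763 , -0.00065162, -0.00015978,
       -0.00054432]), 'joint_torque': array([-1.23089361e-03, -5.16706109e+01, -3.68588161e+01, -3.24983330e-05,
        6.24232154e-03, -3.31716862e-06]), 'tool_pos': array([0.22472225, 0.63571522, 0.20067283]), 'tcp_rot': array([-0.53110937, -3.09596447,  0.00318999]), 'wrist_force': array([-0.00909201,  0.10373396, -0.5572569 ]), 'torque': array([ 0.00392707,  0.05457771, -0.02467731]), 'grip_force': 0.0, 'width': 1.0011622477979274}
```

View pics/top1.png

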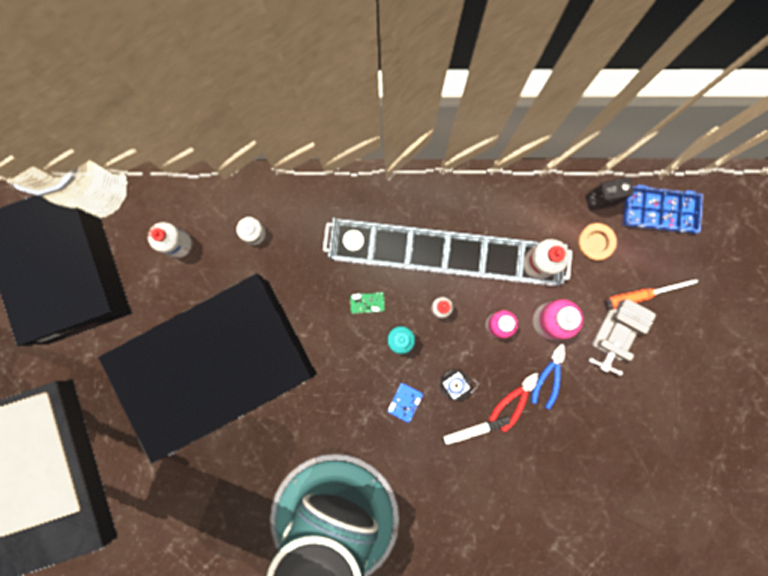

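View pics/sc1.png

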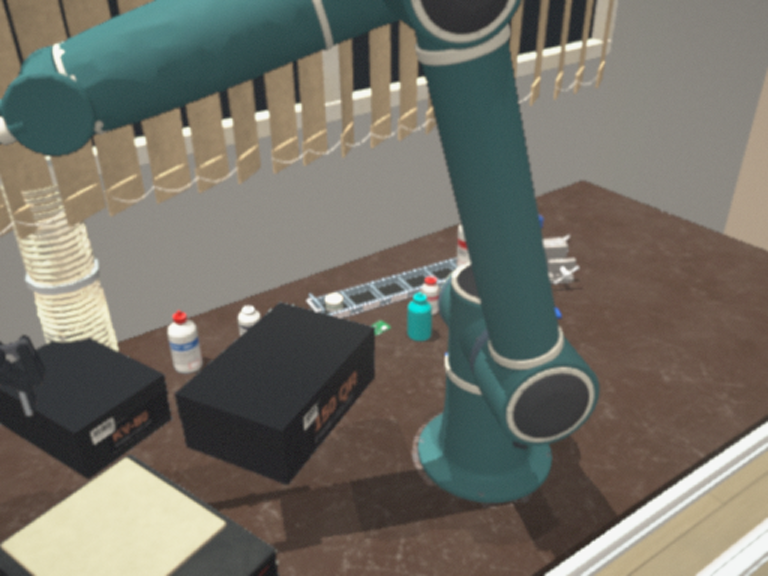

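The top view (x1.5) shows the tray at (330–570, 220–283), with the jar at its left end (353,240) and the tall bottle at its right end (550,255). The loose bottles are blue-label (165,238), squat (250,230), slim (442,308) and the smaller magenta (503,324). The tape roll is at (598,242) and the board at (367,303). I'll enlarge this for exact positions.

Run:
```python
from h import *
im=cv2.imread('pics/top1_raw.png')
a=cv2.resize(im[130:190,90:190],None,fx=8,fy=8,interpolation=cv2.INTER_CUBIC); cv2.imwrite('pics/ca.png',a)
a=cv2.resize(im[140:240,210:410],None,fx=4,fy=4,interpolation=cv2.INTER_CUBIC); cv2.imwrite('pics/cb.png',a)
```

```text
(no output)
```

View pics/ca.png

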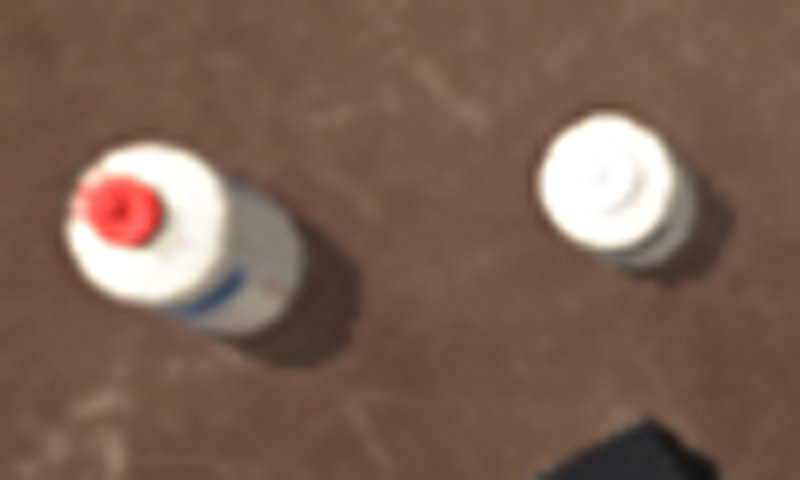

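View pics/cb.png

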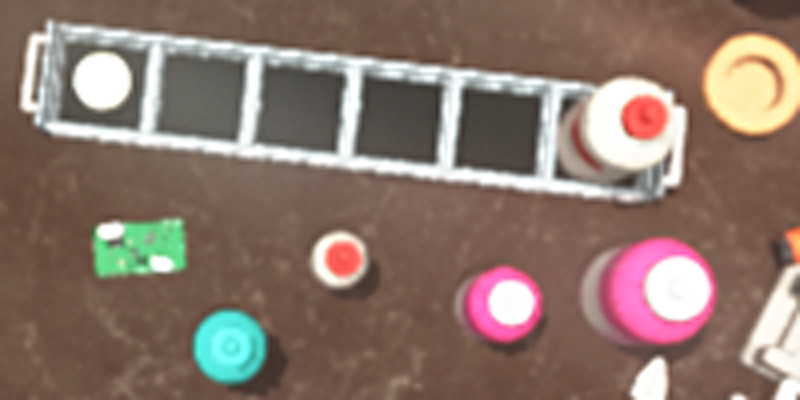

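Run:
```python
from h import *
np.set_printoptions(precision=4,suppress=True)
A=lambda u,v:(90+u/8-.4375,130+v/8-.4375); B=lambda u,v:(210+u/4-.375,140+v/4-.375)
for n,f,u,v,z in [('blue sh',A,147,223,.082),('blue cap',A,122,210,.123),('sq sh',A,607,181,.045),('sq cap',A,602,177,.069),('slim sh',B,340,259,.055),('slim cap',B,343,258,.08),('mag sh',B,505,304,.064),('mag cap',B,511,302,.098),('jar',B,102,81,.026),('tallsh',B,627,123,.1),('tallcap',B,645,117,.148),('tape',B,752,84,.019),('board',B,140,248,.006),('turq',B,231,347,.09)]:
    print(n,at_z('top',f(u,v),z)[:2])
P=[at_z('top',B(*p),.018)[:2] for p in [(155,43),(148,132),(354,66),(347,154),(555,88),(547,185)]]
M=[(P[0]+P[1])/2,(P[2]+P[3])/2,(P[4]+P[5])/2]; print(P,M)
print(np.linalg.norm(M[0]-M[2]), [np.linalg.norm(P[i]-P[i+1]) for i in (0,2,4)])
d=(M[0]-M[2]);d/=np.linalg.norm(d);print('dir to jar',d,np.degrees(np.arctan2(-d[0],d[1])), 'center',sum(M)/3)
c=sum(M)/3
for y in(-.175,-.105,-.035,.035,.105,.175):print(y,c+d*y)
# overlay
im=cv2.imread('pics/top1_raw.png');im=cv2.resize(im[120:240,200:420],None,fx=3.6,fy=3.6,interpolation=cv2.INTER_CUBIC)
n=np.array([-d[1],d[0]])
for z,hx,hy in((.018,.037,.208),):
  for yy in(-.21,-.14,-.07,0,.07,.14,.21):
    q=proj('top',[[*(c+d*yy+n*s*hx),z] for s in(-1,1)])
    q=((q-[200,120]+.5)*3.6-.5).astype(int);cv2.line(im,tuple(map(int,q[0])),tuple(map(int,q[1])),(0,0,255),1)
cv2.imwrite('pics/ov.png',im)
```

```text
blue sh [0.5097 0.2983]
blue cap [0.507  0.2917]
sq sh [0.5296 0.1538]
sq cap [0.5266 0.1502]
slim sh [ 0.3844 -0.1969]
slim cap [ 0.3836 -0.1968]
mag sh [ 0.3534 -0.3051]
mag cap [ 0.3537 -0.303 ]
jar [ 0.5103 -0.0359]
tallsh [ 0.469  -0.3803]
tallcap [ 0.4662 -0.3796]
tape [ 0.5071 -0.4888]
board [ 0.3955 -0.0613]
turq [ 0.3258 -0.123 ]
[array([ 0.5383, -0.0724]), array([ 0.4756, -0.0674]), array([ 0.5213, -0.2113]), array([ 0.4595, -0.2056]), array([ 0.5051, -0.3513]), array([ 0.4371, -0.3441])] [array([ 0.5069, -0.0699]), array([ 0.4904, -0.2085]), array([ 0.4711, -0.3477])]
0.2800807008345915 [np.float64(0.06289373858627724), np.float64(0.06207439777866695), np.float64(0.06833340829447454)]
dir to jar [0.1279 0.9918] -7.3470452230634145 center [ 0.4895 -0.2087]
-0.175 [ 0.4671 -0.3823]
-0.105 [ 0.476  -0.3128]
-0.035 [ 0.485  -0.2434]
0.035 [ 0.4939 -0.174 ]
0.105 [ 0.5029 -0.1046]
0.175 [ 0.5118 -0.0351]
```

View pics/ov.png

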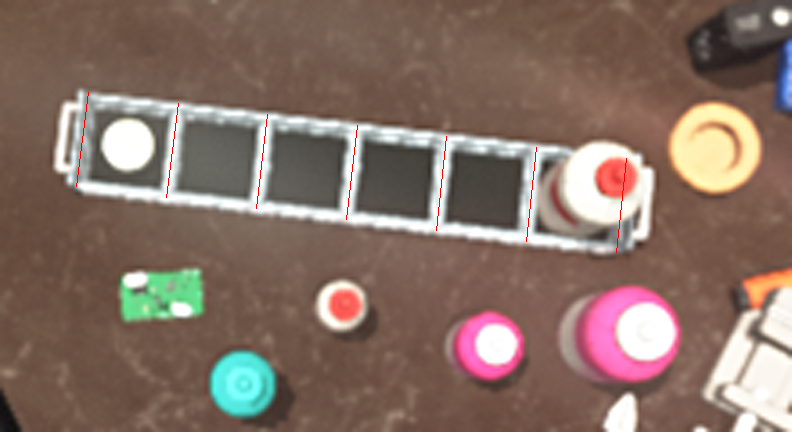

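>>> jog_arm --turn '[[0,0,0.12],[0,0,0.12],[0,0,0.12],[0,0,0.12],[0,0,0.12],[0,0,0.12],[0,0,0.12],[0,0,0.12],[0,0,0.12],[0,0,0.12],[0,0,0.12],[0,0,0.04],[0,0,0]]' --delta_pos '[[0,0,0],[0,0,0],[0,0,0],[0,0,0],[0,0,0],[0,0,0],[0,0,0],[0,0,0],[0,0,0],[0,0,0],[0,0,0],[0,0,0],[0,0,0]]' --gripper '[0.0854,0.0854,0.0854,0.0854,0.0854,0.0854,0.0854,0.0854,0.0854,0.0854,0.0854,0.0854,0.0854]' --grip_force 40

```text
time: 1.18
tool_pos: [0.2248, 0.636, 0.2011]
tcp_rot: [2.361, 2.072, -0.002]
wrist_force: [-0.0, 0.5, -0.8]
width: 0.999
grip_force: 0.0
```

```bash
cat >> h.py <<'E'
T=dict(sq=(.528,.152),sl=(.384,-.197),mg=(.3535,-.304),bl=(.5085,.2955),bsq=(.5029,-.1046),bsl=(.4939,-.174),bmg=(.485,-.2434),bbl=(.476,-.3128))
def go(*names):
    from scipy.spatial.transform import Rotation as Ro
    s=read_state(); R=Ro.from_rotvec(s['tcp_rot']).as_matrix(); p=s['tool_pos']; np.set_printoptions(precision=4,suppress=True)
    print('t',s['time'],'p',p,'yaw y',np.degrees(np.arctan2(R[1,1],R[0,1])),'tilt',R[:,2],'w',s['width'],'F',s['wrist_force'],'q',s['q'])
    for n in names: print(n,(R.T@(np.array([*T[n],p[2]])-p)))
E
python3 -c "
from h import *
go('sq','bl')"
```

```text
t 1.1833 p [0.2248 0.636  0.2011] yaw y -7.444610148612235 tilt [-0.0005 -0.0012 -1.    ] w 0.9991492469126879 F [-0.0401  0.5221 -0.8493] q [ 1.1941  0.2644  1.6048 -0.      1.2737  1.324 ]
sq [-0.4406  0.3633  0.0004]
bl [-0.3008  0.3254  0.0003]
```

>>> jog_arm --turn '[[0,0,0],[0,0,0],[0,0,0],[0,0,0],[0,0,0],[0,0,0],[0,0,0],[0,0,0],[0,0,0],[0,0,0],[0,0,0],[0,0,0],[0,0,0],[0,0,0],[0,0,0],[0,0,0],[0,0,0],[0,0,0],[0,0,0],[0,0,0]]' --delta_pos '[[-0.0245,0.0202,0],[-0.0245,0.0202,0],[-0.0245,0.0202,0],[-0.0245,0.0202,0],[-0.0245,0.0202,0],[-0.0245,0.0202,0],[-0.0245,0.0202,0],[-0.0245,0.0202,0],[-0.0245,0.0202,0],[-0.0245,0.0202,0],[-0.0245,0.0202,0],[-0.0245,0.0202,0],[-0.0245,0.0202,0],[-0.0245,0.0202,0],[-0.0245,0.0202,0],[-0.0245,0.0202,0],[-0.0245,0.0202,0],[-0.0245,0.0202,0],[0,0,0],[0,0,0]]' --gripper '[0.0854,0.0854,0.0854,0.0854,0.0854,0.0854,0.0854,0.0854,0.0854,0.0854,0.0854,0.0854,0.0854,0.0854,0.0854,0.0854,0.0854,0.0854,0.0854,0.0854]'

```text
time: 2.85
tool_pos: [0.5292, 0.1509, 0.2015]
tcp_rot: [-2.362, -2.071, 0.001]
wrist_force: [0.7, 0.4, -0.6]
width: 1.003
grip_force: 0.0
```

```bash
python3 -c "
from h import *
go('sq')
snap('top','a1',(60,90,260,240),4); snap('scene','a1s',(60,100,320,290),3)"
```

```text
t 2.85 p [0.5292 0.1509 0.2015] yaw y -7.509241884174463 tilt [-0.0008  0.     -1.    ] w 1.0030299700907133 F [ 0.6896  0.4318 -0.5714] q [0.2324 0.0291 1.872  0.0002 1.2413 0.3634]
sq [ 0.0009 -0.0013  0.    ]
```

View pics/a1s.png

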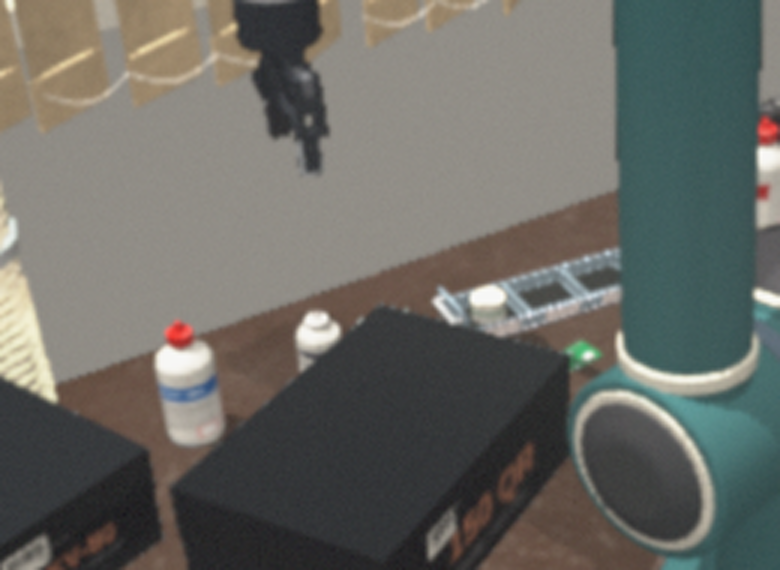

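The scene view shows the gripper high over the squat bottle (cap at crop 318,317), the blue bottle at crop (185,390), and the box corner close by at crop (385,308). I'll triangulate the caps and that corner.

Run:
```python
from h import *
np.set_printoptions(precision=4,suppress=True)
def tri(a,b):
    x=[]
    for n,uv in(('top',a),('scene',b)):
        K,d,R,t=cam(n);x.append((np.c_[R,t],cv2.undistortPoints(np.array([[uv]],float),K,d)[0,0]))
    X=cv2.triangulatePoints(x[0][0],x[1][0],x[0][1],x[1][1])[:,0];return X[:3]/X[3]
S=lambda u,v:(60+u/3-.33,100+v/3-.33)
print('box',tri((170.7,182.5),S(383,308)),tri((174.7,185.3),S(383,308)))
print('sq',at_z('scene',S(318,316),.069),tri((164.8,151.7),S(318,316)))
print('bl',at_z('scene',S(179,325),.123),tri((104.9,155.8),S(179,325)))
```

```text
box [0.438  0.1233 0.1103] [0.4345 0.1183 0.109 ]
sq [0.5223 0.1521 0.069 ] [0.5268 0.1505 0.0662]
bl [0.5043 0.2952 0.123 ] [0.508  0.2933 0.1201]
```

View pics/a1.png

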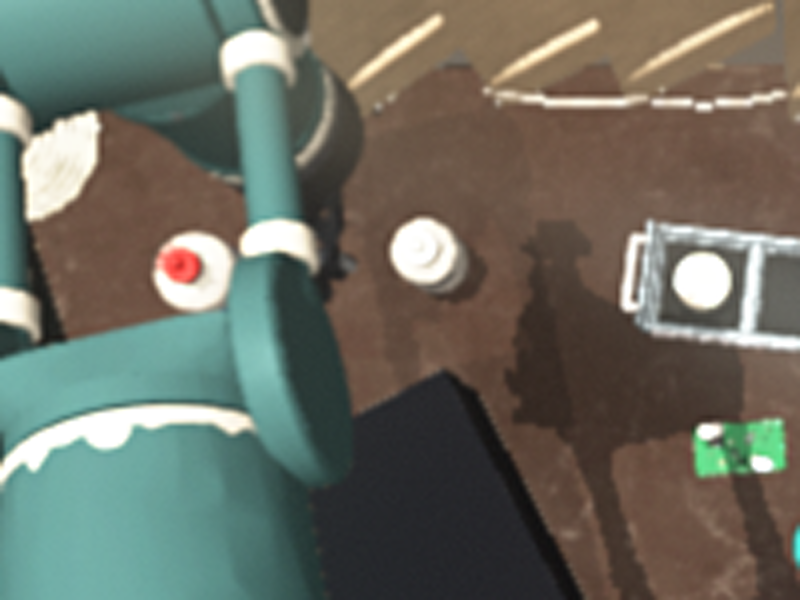

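Squat is confirmed near (0.527, 0.151), and the box corner is clear. Next: descend, grip and lift.

>>> jog_arm --turn '[[0,0,0],[0,0,0],[0,0,0],[0,0,0],[0,0,0],[0,0,0],[0,0,0],[0,0,0],[0,0,0],[0,0,0],[0,0,0]]' --delta_pos '[[0,-0.002,0.021],[0,0,0.021],[0,0,0.021],[0,0,0.021],[0,0,0.021],[0,0,0.021],[0,0,0.021],[0,0,0.02],[0,0,0.01],[0,0,0.008],[0,0,0]]' --gripper '[0.0854,0.0854,0.0854,0.0854,0.0854,0.0854,0.0854,0.0854,0.0854,0.0854,0.0854]'

```text
time: 3.87
tool_pos: [0.5252, 0.1531, 0.0154]
tcp_rot: [-2.357, -2.074, 0.004]
wrist_force: [-0.8, 0.1, 1.1]
width: 0.998
grip_force: 0.0
```

>>> jog_arm --turn '[[0,0,0],[0,0,0],[0,0,0],[0,0,0],[0,0,0],[0,0,0],[0,0,0],[0,0,0],[0,0,0],[0,0,0]]' --delta_pos '[[0,0,0],[0,0,0],[0,0,0],[0,0,0],[0,0,0],[0,0,0],[0,0,0],[0,0,0],[0,0,0],[0,0,0]]' --gripper '[0.07,0.06,0.05,0.04,0.03,0.03,0.03,0.03,0.03,0.03]' --grip_force 40

```text
time: 4.7
tool_pos: [0.528, 0.1529, 0.0186]
tcp_rot: [2.36, 2.073, 0.003]
wrist_force: [-1.9, 0.6, 5.6]
width: 0.489
grip_force: 40.1
```

```bash
python3 -c "
from h import *
go('sq','bsq')
snap('top','a2',(60,90,260,240),4); snap('scene','a2s',(60,100,320,290),3)"
```

```text
t 4.7 p [0.528  0.1529 0.0186] yaw y -7.406208634385386 tilt [ 0.0023  0.0008 -1.    ] w 0.4893356532204509 F [-1.9025  0.606   5.5629] q [0.2363 0.2133 2.0362 0.0003 0.8897 0.3654]
sq [-0.0009  0.0001 -0.    ]
bsq [-0.2585  0.0083 -0.0003]
```

View pics/a2s.png

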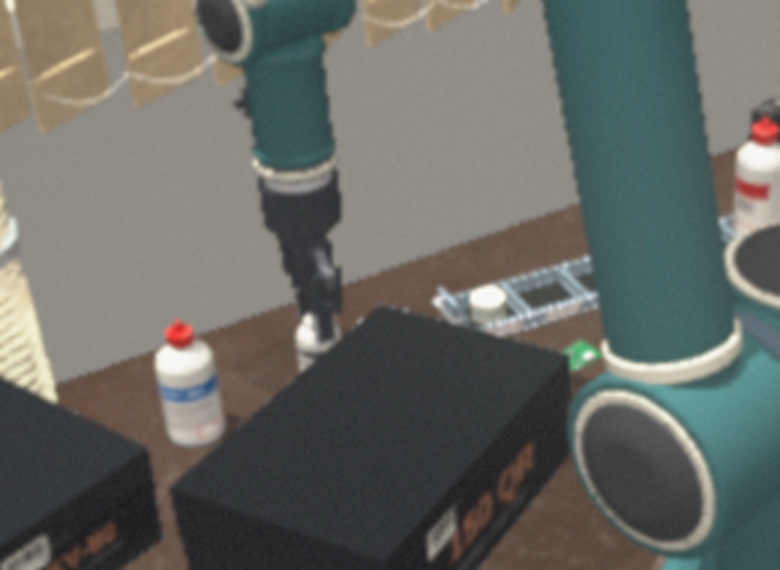

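>>> jog_arm --turn '[[0,0,0],[0,0,0],[0,0,0],[0,0,0],[0,0,0],[0,0,0],[0,0,0],[0,0,0],[0,0,0],[0,0,0],[0,0,0],[0,0,0],[0,0,0],[0,0,0],[0,0,0],[0,0,0],[0,0,0],[0,0,0],[0,0,0],[0,0,0]]' --delta_pos '[[0,0,-0.008],[0,0,-0.016],[0,0,-0.02],[0,0,-0.02],[0,0,-0.016],[-0.01,0,-0.01],[-0.02,0.001,0],[-0.02,0.001,0],[-0.02,0.001,0],[-0.02,0.001,0],[-0.02,0.001,0],[-0.02,0.001,0],[-0.02,0.001,0],[-0.02,0.001,0],[-0.02,0.001,0],[-0.02,0,0],[-0.02,0,0],[-0.02,0,0],[-0.0085,0,0],[0,0,0]]' --gripper '[0.03,0.03,0.03,0.03,0.03,0.03,0.03,0.03,0.03,0.03,0.03,0.03,0.03,0.03,0.03,0.03,0.03,0.03,0.03,0.03]'

```text
time: 6.47
tool_pos: [0.5016, -0.1068, 0.1066]
tcp_rot: [-2.363, -2.07, 0.001]
wrist_force: [-0.1, 0.0, -1.8]
width: 0.492
grip_force: 40.9
```

```bash
python3 -c "
from h import *
go('bsq')
snap('scene','a3s',(130,100,390,290),3)"
```

```text
t 6.4667 p [ 0.5016 -0.1068  0.1066] yaw y -7.549440848157016 tilt [-0.0008 -0.0003 -1.    ] w 0.4922999952749509 F [-0.0652  0.046  -1.8439] q [-0.258   0.0394  2.0455 -0.0006  1.0574 -0.1259]
bsq [ 0.0023  0.001  -0.    ]
```

View pics/a3s.png

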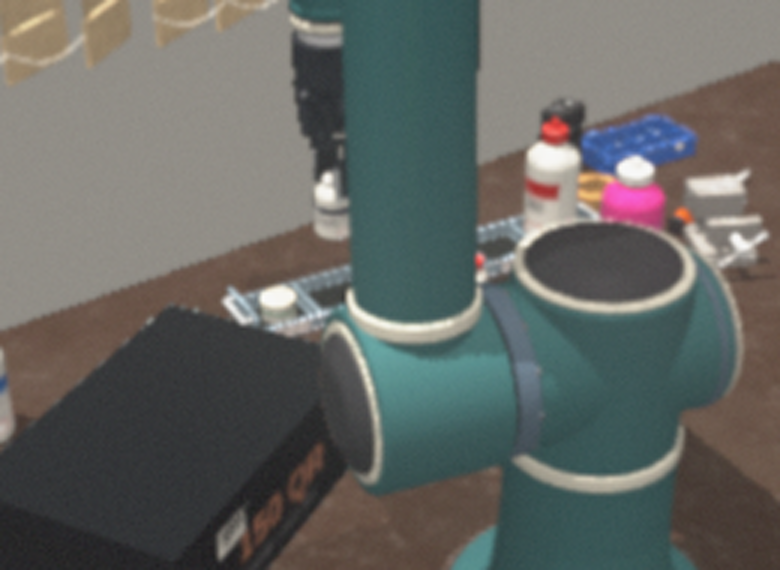

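The squat bottle hangs upright (crop 332,210), with the tray below it and empty. Now lower it.

>>> jog_arm --turn '[[0,0,0],[0,0,0],[0,0,0],[0,0,0],[0,0,0],[0,0,0],[0,0,0],[0,0,0]]' --delta_pos '[[0.002,0.001,0.015],[0,0,0.02],[0,0,0.018],[0,0,0.012],[0,0,0.009],[0,0,0.006],[0,0,0.003],[0,0,0]]' --gripper '[0.03,0.03,0.03,0.03,0.03,0.03,0.03,0.03]'

```text
time: 7.18
tool_pos: [0.5037, -0.1028, 0.0236]
tcp_rot: [-2.359, -2.074, 0.0]
wrist_force: [-0.3, 0.6, -0.8]
width: 0.492
grip_force: 41.0
```

```bash
python3 -c "
from h import *
go('bsq')"
```

```text
t 7.1833 p [ 0.5037 -0.1028  0.0236] yaw y -7.370968317287791 tilt [-0.0006  0.0002 -1.    ] w 0.4923941314103796 F [-0.3381  0.6321 -0.8254] q [-0.2498  0.1465  2.1055  0.0001  0.8902 -0.1212]
bsq [-0.0019 -0.0005  0.    ]
```

>>> jog_arm --turn '[[0,0,0],[0,0,0],[0,0,0],[0,0,0],[0,0,0],[0,0,0],[0,0,0],[0,0,0],[0,0,0],[0,0,0],[0,0,0],[0,0,0],[0,0,0]]' --delta_pos '[[0,0,0.001],[0,0,0],[0,0,0],[0,0,0],[0,0,0],[0,0,0],[0,0,-0.01],[0,0,-0.02],[0,0,-0.025],[0,0,-0.025],[0,0,-0.025],[0,0,-0.02],[0,0,0]]' --gripper '[0.03,0.05,0.06,0.075,0.085,0.085,0.0854,0.0854,0.0854,0.0854,0.0854,0.0854,0.0854]'

```text
time: 8.27
tool_pos: [0.5076, -0.1041, 0.1541]
tcp_rot: [2.354, 2.068, 0.009]
wrist_force: [0.6, 0.4, 0.3]
width: 0.998
grip_force: 0.0
```

```bash
python3 -c "
from h import *
go('sl')"
```

```text
t 8.2667 p [ 0.5076 -0.1041  0.1541] yaw y -7.390343699855255 tilt [ 0.0097 -0.0025 -0.9999] w 0.9984377104123949 F [0.6449 0.4289 0.3036] q [-0.2503 -0.0048  1.9965  0.      1.1399 -0.1213]
sl [-0.1081 -0.1106 -0.001 ]
```

>>> jog_arm --turn '[[0,0,0],[0,0,0],[0,0,0],[0,0,0],[0,0,0],[0,0,0],[0,0,0],[0,0,0],[0,0,0],[0,0,0]]' --delta_pos '[[-0.0135,-0.0133,0],[-0.0135,-0.0133,0],[-0.0135,-0.0133,0],[-0.0135,-0.0133,0],[-0.0135,-0.0133,0],[-0.0135,-0.0133,0],[-0.0135,-0.0133,0],[-0.0135,-0.0133,0],[0,0,0],[0,0,0]]' --gripper '[0.0854,0.0854,0.0854,0.0854,0.0854,0.0854,0.0854,0.0854,0.0854,0.0854]'

```text
time: 9.1
tool_pos: [0.3838, -0.1966, 0.1476]
tcp_rot: [-2.362, -2.071, -0.0]
wrist_force: [-0.0, 0.2, 0.6]
width: 1.001
grip_force: 0.0
```

```bash
python3 -c "
from h import *
go('sl')
snap('top','b1',(210,130,410,250),4); snap('scene','b1s',(130,100,390,290),3)"
```

```text
t 9.1 p [ 0.3838 -0.1966  0.1476] yaw y -7.511517806513209 tilt [-0.      0.0004 -1.    ] w 1.0009398166665386 F [-0.0447  0.1821  0.6239] q [-0.5315 -0.1688  2.1589  0.0004  1.1517 -0.4006]
sl [-0.0004  0.0003 -0.    ]
```

View pics/b1.png

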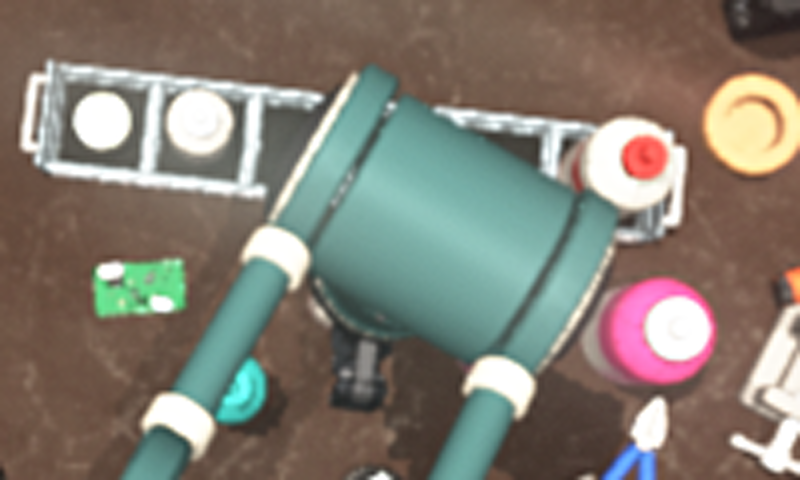

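The squat bottle stands centred in its bay (crop 200,122). Descending on the slim one.

>>> jog_arm --turn '[[0,0,0],[0,0,0],[0,0,0],[0,0,0],[0,0,0],[0,0,0],[0,0,0],[0,0,0],[0,0,0],[0,0,0],[0,0,0],[0,0,0],[0,0,0],[0,0,0],[0,0,0],[0,0,0],[0,0,0],[0,0,0]]' --delta_pos '[[0,0,0.015],[0,0,0.02],[0,0,0.02],[0,0,0.02],[0,0,0.02],[0,0,0.015],[0,0,0.01],[0,0,0.0055],[0,0,0],[0,0,0],[0,0,0],[0,0,0],[0,0,0],[0,0,0],[0,0,0],[0,0,0],[0,0,0],[0,0,0]]' --gripper '[0.0854,0.0854,0.0854,0.0854,0.0854,0.0854,0.0854,0.0854,0.0854,0.07,0.06,0.05,0.04,0.03,0.02,0.02,0.02,0.02]'

```text
time: 10.7
tool_pos: [0.3848, -0.197, 0.0234]
tcp_rot: [2.359, 2.073, 0.0]
wrist_force: [-2.0, 0.1, 5.4]
width: 0.406
grip_force: 39.4
```

```bash
python3 -c "
from h import *
go('bsl')"
```

```text
t 10.7 p [ 0.3848 -0.197   0.0234] yaw y -7.3969519766420415 tilt [ 0.0009 -0.0007 -1.    ] w 0.40571384347824957 F [-1.959   0.1221  5.3826] q [-0.5306 -0.006   2.2711 -0.0002  0.8754 -0.4013]
bsl [0.0368 0.1052 0.0001]
```

>>> jog_arm --turn '[[0,0,0],[0,0,0],[0,0,0],[0,0,0],[0,0,0],[0,0,0],[0,0,0],[0,0,0],[0,0,0],[0,0,0],[0,0,0],[0,0,0],[0,0,0],[0,0,0],[0,0,0]]' --delta_pos '[[0,0,-0.01],[0,0,-0.02],[0,0,-0.02],[0,0,-0.02],[0,0,-0.015],[0.002,0.005,-0.005],[0.005,0.015,0],[0.005,0.015,0],[0.005,0.015,0],[0.005,0.015,0],[0.005,0.015,0],[0.005,0.015,0],[0.005,0.01,0],[0,0,0],[0,0,0]]' --gripper '[0.02,0.02,0.02,0.02,0.02,0.02,0.02,0.02,0.02,0.02,0.02,0.02,0.02,0.02,0.02]'

```text
time: 11.95
tool_pos: [0.4929, -0.1729, 0.1117]
tcp_rot: [-2.358, -2.074, 0.001]
wrist_force: [-1.7, 0.7, -1.6]
width: 0.403
grip_force: 40.3
```

```bash
python3 -c "
from h import *
go('bsl')"
```

```text
t 11.95 p [ 0.4929 -0.1729  0.1117] yaw y -7.334435732401912 tilt [-0.0017  0.0005 -1.    ] w 0.40285707837601364 F [-1.6747  0.6557 -1.6404] q [-0.3848  0.0529  2.0211 -0.0002  1.0693 -0.2567]
bsl [-0.001   0.0011 -0.    ]
```

>>> jog_arm --turn '[[0,0,0],[0,0,0],[0,0,0],[0,0,0],[0,0,0],[0,0,0],[0,0,0],[0,0,0],[0,0,0]]' --delta_pos '[[-0.001,0.001,0.015],[0,0,0.02],[0,0,0.018],[0,0,0.012],[0,0,0.009],[0,0,0.006],[0,0,0.004],[0,0,0],[0,0,0]]' --gripper '[0.02,0.02,0.02,0.02,0.02,0.02,0.02,0.02,0.02]'

```text
time: 12.7
tool_pos: [0.4946, -0.1747, 0.029]
tcp_rot: [2.359, 2.073, 0.001]
wrist_force: [-1.0, -0.4, -2.1]
width: 0.403
grip_force: 40.3
```

>>> jog_arm --turn '[[0,0,0],[0,0,0],[0,0,0],[0,0,0],[0,0,0],[0,0,0],[0,0,0],[0,0,0],[0,0,0],[0,0,0],[0,0,0],[0,0,0],[0,0,0],[0,0,0]]' --delta_pos '[[0,0,0],[0,0,0],[0,0,0],[0,0,0],[0,0,0],[0,0,0],[0,0,-0.01],[0,0,-0.02],[0,0,-0.025],[0,0,-0.025],[0,0,-0.025],[0,0,-0.02],[0,0,0],[0,0,0]]' --gripper '[0.03,0.045,0.06,0.075,0.085,0.085,0.0854,0.0854,0.0854,0.0854,0.0854,0.0854,0.0854,0.0854]'

```text
time: 13.87
tool_pos: [0.4954, -0.175, 0.1556]
tcp_rot: [2.357, 2.071, 0.003]
wrist_force: [-0.4, 0.1, -0.5]
width: 1.001
grip_force: 0.0
```

```bash
python3 -c "
from h import *
go('mg')"
```

```text
t 13.8667 p [ 0.4954 -0.175   0.1556] yaw y -7.389348686744481 tilt [ 0.004  -0.0016 -1.    ] w 1.00114836930337 F [-0.3712  0.1236 -0.5351] q [-0.3869  0.0123  1.9763  0.      1.1487 -0.2579]
mg [-0.1462 -0.1242 -0.0004]
```

>>> jog_arm --turn '[[0,0,0],[0,0,0],[0,0,0],[0,0,0],[0,0,0],[0,0,0],[0,0,0],[0,0,0],[0,0,0],[0,0,0],[0,0,0],[0,0,0]]' --delta_pos '[[-0.0146,-0.0123,0],[-0.0146,-0.0123,0],[-0.0146,-0.0123,0],[-0.0146,-0.0123,0],[-0.0146,-0.0123,0],[-0.0146,-0.0123,0],[-0.0146,-0.0123,0],[-0.0146,-0.0123,0],[-0.0146,-0.0123,0],[-0.0146,-0.0123,0],[0,0,0],[0,0,0]]' --gripper '[0.0854,0.0854,0.0854,0.0854,0.0854,0.0854,0.0854,0.0854,0.0854,0.0854,0.0854,0.0854]'

```text
time: 14.87
tool_pos: [0.3521, -0.303, 0.1519]
tcp_rot: [-2.36, -2.069, -0.0]
wrist_force: [-0.3, 0.7, -0.1]
width: 1.0
grip_force: 0.0
```

```bash
python3 -c "
from h import *
go('mg')
snap('top','c1',(210,130,410,250),4)"
```

```text
t 14.8667 p [ 0.3521 -0.303   0.1519] yaw y -7.5171148837931145 tilt [-0.0017  0.0021 -1.    ] w 1.0004178484400499 F [-0.2555  0.6846 -0.1088] q [-0.7644 -0.1009  2.0917  0.0003  1.1535 -0.6333]
mg [-0.0008  0.0015 -0.    ]
```

View pics/c1.png

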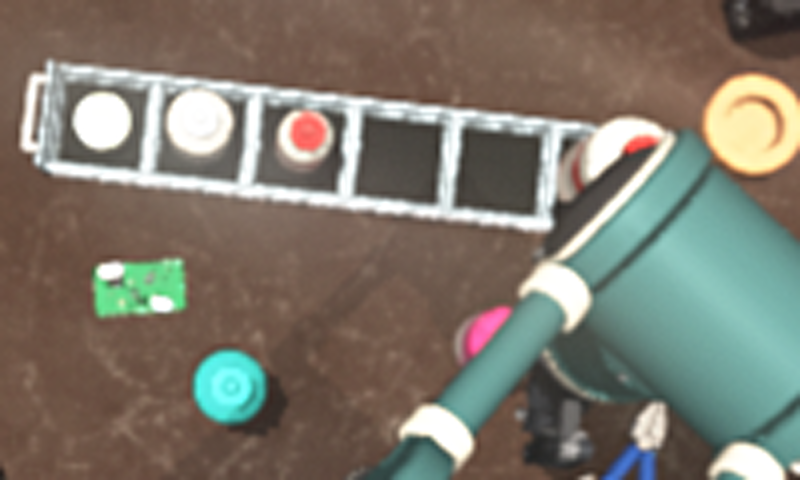

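The slim bottle is in its bay (crop 305,135). Descending on the magenta bottle.

>>> jog_arm --turn '[[0,0,0],[0,0,0],[0,0,0],[0,0,0],[0,0,0],[0,0,0],[0,0,0],[0,0,0],[0,0,0],[0,0,0],[0,0,0],[0,0,0],[0,0,0],[0,0,0],[0,0,0],[0,0,0],[0,0,0]]' --delta_pos '[[-0.001,0.001,0.012],[0,0,0.017],[0,0,0.02],[0,0,0.02],[0,0,0.02],[0,0,0.015],[0,0,0.01],[0,0,0.005],[0,0,0],[0,0,0],[0,0,0],[0,0,0],[0,0,0],[0,0,0],[0,0,0],[0,0,0],[0,0,0]]' --gripper '[0.0854,0.0854,0.0854,0.0854,0.0854,0.0854,0.0854,0.0854,0.0854,0.07,0.06,0.05,0.04,0.035,0.035,0.035,0.035]'

```text
time: 16.33
tool_pos: [0.3549, -0.3054, 0.0357]
tcp_rot: [2.359, 2.072, 0.0]
wrist_force: [-1.3, 0.3, 5.2]
width: 0.548
grip_force: 40.6
```

```bash
python3 -c "
from h import *
go('bmg')"
```

```text
t 16.3333 p [ 0.3549 -0.3054  0.0357] yaw y -7.399773580017639 tilt [ 0.0015 -0.0016 -1.    ] w 0.548236431931261 F [-1.2845  0.2784  5.1844] q [-0.7637  0.043   2.1928 -0.0002  0.9036 -0.6345]
bmg [0.0782 0.1211 0.0001]
```

>>> jog_arm --turn '[[0,0,0],[0,0,0],[0,0,0],[0,0,0],[0,0,0],[0,0,0],[0,0,0],[0,0,0],[0,0,0],[0,0,0],[0,0,0],[0,0,0],[0,0,0],[0,0,0],[0,0,0],[0,0,0],[0,0,0]]' --delta_pos '[[0,0,-0.01],[0,0,-0.02],[0,0,-0.02],[0,0,-0.02],[0,0,-0.02],[0,0,-0.015],[0.003,0.006,-0.005],[0.01,0.015,0],[0.01,0.015,0],[0.01,0.015,0],[0.01,0.015,0],[0.01,0.015,0],[0.01,0.015,0],[0.01,0.015,0],[0.005,0.01,0],[0,0,0],[0,0,0]]' --gripper '[0.035,0.035,0.035,0.035,0.035,0.035,0.035,0.035,0.035,0.035,0.035,0.035,0.035,0.035,0.035,0.035,0.035]'

```text
time: 17.75
tool_pos: [0.4841, -0.2423, 0.1437]
tcp_rot: [-2.358, -2.074, 0.001]
wrist_force: [-1.6, 0.7, -2.4]
width: 0.546
grip_force: 41.7
```

```bash
python3 -c "
from h import *
go('bmg')"
```

```text
t 17.75 p [ 0.4841 -0.2423  0.1437] yaw y -7.317041860072268 tilt [-0.0015  0.0004 -1.    ] w 0.5461541055007777 F [-1.6474  0.6543 -2.3727] q [-0.5099  0.0577  1.9525 -0.0004  1.1329 -0.382 ]
bmg [-0.001  0.001 -0.   ]
```

>>> jog_arm --turn '[[0,0,0],[0,0,0],[0,0,0],[0,0,0],[0,0,0],[0,0,0],[0,0,0],[0,0,0],[0,0,0],[0,0,0]]' --delta_pos '[[-0.001,0.001,0.015],[0,0,0.02],[0,0,0.02],[0,0,0.018],[0,0,0.012],[0,0,0.009],[0,0,0.006],[0,0,0.0035],[0,0,0],[0,0,0]]' --gripper '[0.035,0.035,0.035,0.035,0.035,0.035,0.035,0.035,0.035,0.035]'

```text
time: 18.58
tool_pos: [0.4856, -0.2442, 0.0416]
tcp_rot: [2.359, 2.073, 0.001]
wrist_force: [0.4, -0.4, -1.5]
width: 0.546
grip_force: 41.8
```

>>> jog_arm --turn '[[0,0,0],[0,0,0],[0,0,0],[0,0,0],[0,0,0],[0,0,0],[0,0,0],[0,0,0],[0,0,0],[0,0,0],[0,0,0],[0,0,0],[0,0,0],[0,0,0],[0,0,0]]' --delta_pos '[[0,0,0],[0,0,0],[0,0,0],[0,0,0],[0,0,0],[0,0,-0.01],[0,0,-0.02],[0,0,-0.025],[0,0,-0.025],[0,0,-0.025],[0,0,-0.025],[0,0,-0.02],[0,0,-0.01],[0,0,0],[0,0,0]]' --gripper '[0.05,0.06,0.075,0.085,0.085,0.0854,0.0854,0.0854,0.0854,0.0854,0.0854,0.0854,0.0854,0.0854,0.0854]'

```text
time: 19.83
tool_pos: [0.4852, -0.244, 0.2012]
tcp_rot: [2.359, 2.073, 0.0]
wrist_force: [-0.4, 0.6, 0.0]
width: 0.998
grip_force: 0.0
```

```bash
python3 -c "
from h import *
go('bl')"
```

```text
t 19.8333 p [ 0.4852 -0.244   0.2012] yaw y -7.391055131127315 tilt [ 0.0009 -0.0005 -1.    ] w 0.9978764387096939 F [-0.438  0.59   0.012] q [-0.5117  0.014   1.888  -0.      1.2386 -0.3827]
bl [ 0.538  -0.0463 -0.0003]
```

>>> jog_arm --turn '[[0,0,0],[0,0,0],[0,0,0],[0,0,0],[0,0,0],[0,0,0],[0,0,0],[0,0,0],[0,0,0],[0,0,0],[0,0,0],[0,0,0],[0,0,0],[0,0,0],[0,0,0],[0,0,0],[0,0,0],[0,0,0],[0,0,0],[0,0,0]]' --delta_pos '[[0.02,-0.0025,0],[0.03,-0.0025,0],[0.03,-0.0025,0],[0.03,-0.0025,0],[0.03,-0.0025,0],[0.03,-0.0025,0],[0.03,-0.0025,0],[0.03,-0.0025,0],[0.03,-0.0025,0],[0.03,-0.0025,0],[0.03,-0.0025,0],[0.03,-0.0025,0],[0.03,-0.0025,0],[0.03,-0.0025,0],[0.03,-0.0025,0],[0.03,-0.0025,0],[0.03,-0.0025,0],[0.03,-0.0025,0],[0.008,0,0],[0,0,0]]' --gripper '[0.0854,0.0854,0.0854,0.0854,0.0854,0.0854,0.0854,0.0854,0.0854,0.0854,0.0854,0.0854,0.0854,0.0854,0.0854,0.0854,0.0854,0.0854,0.0854,0.0854]'

```text
time: 21.5
tool_pos: [0.5083, 0.2968, 0.1983]
tcp_rot: [-2.356, -2.076, 0.006]
wrist_force: [-0.4, -0.1, -0.1]
width: 1.0
grip_force: 0.0
```

```bash
python3 -c "
from h import *
snap('top','d1',(210,130,410,250),4); snap('scene','d1s',(40,100,300,290),3)
go('bl')"
```

```text
t 21.6 p [0.5087 0.2944 0.199 ] yaw y -7.34872089416539 tilt [-0.0029 -0.0024 -1.    ] w 1.0024842973759098 F [-0.1411 -0.0467  0.1936] q [ 0.4828  0.1046  1.7964 -0.0008  1.2442  0.6114]
bl [ 0.001  -0.0003 -0.    ]
```

View pics/d1.png

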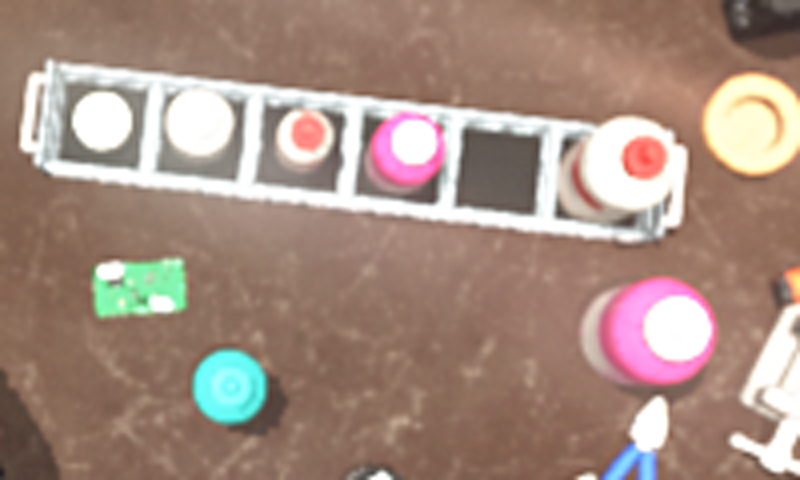

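View pics/d1s.png

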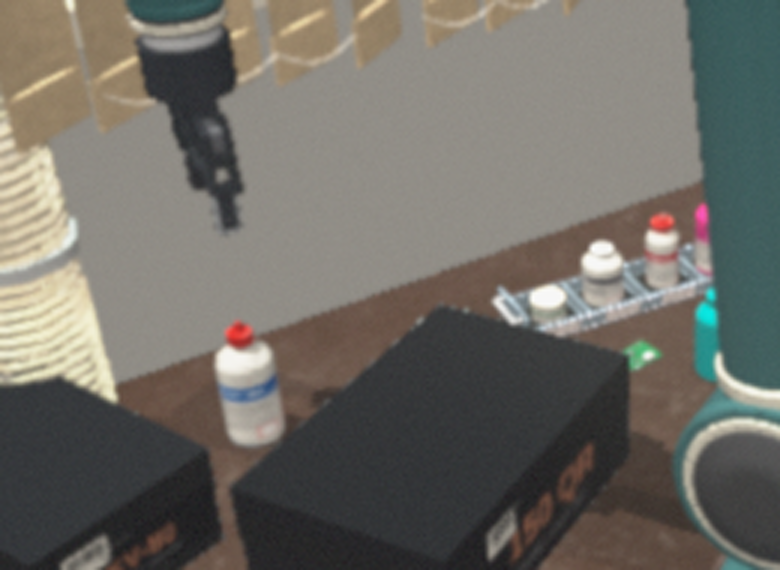

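Squat, slim and magenta all stand in order. The gripper is above the blue bottle. Descending.

>>> jog_arm --turn '[[0,0,0],[0,0,0],[0,0,0],[0,0,0],[0,0,0],[0,0,0],[0,0,0],[0,0,0],[0,0,0],[0,0,0],[0,0,0]]' --delta_pos '[[0.001,0,0.015],[0,0,0.02],[0,0,0.02],[0,0,0.02],[0,0,0.02],[0,0,0.02],[0,0,0.015],[0,0,0.009],[0,0,0.005],[0,0,0],[0,0,0]]' --gripper '[0.0854,0.0854,0.0854,0.0854,0.0854,0.0854,0.0854,0.0854,0.0854,0.0854,0.0854]'

```text
time: 22.52
tool_pos: [0.5102, 0.296, 0.0574]
tcp_rot: [2.361, 2.073, 0.001]
wrist_force: [-0.5, 0.7, -0.1]
width: 0.999
grip_force: 0.0
```

>>> jog_arm --turn '[[0,0,0],[0,0,0],[0,0,0],[0,0,0],[0,0,0],[0,0,0],[0,0,0],[0,0,0]]' --delta_pos '[[0,0,0],[0,0,0],[0,0,0],[0,0,0],[0,0,0],[0,0,0],[0,0,0],[0,0,0]]' --gripper '[0.07,0.06,0.05,0.04,0.04,0.04,0.04,0.04]'

```text
time: 23.18
tool_pos: [0.5105, 0.2971, 0.0584]
tcp_rot: [2.36, 2.074, 0.003]
wrist_force: [-1.5, -0.4, 5.5]
width: 0.593
grip_force: 41.3
```

```bash
python3 -c "
from h import *
go('bl','bbl')"
```

```text
t 23.1833 p [0.5105 0.2971 0.0584] yaw y -7.376654657232033 tilt [ 0.0017  0.0011 -1.    ] w 0.5927460545951515 F [-1.514  -0.3659  5.5404] q [0.4848 0.2336 1.9235 0.0002 0.9826 0.6134]
bl [-0.0019 -0.0018 -0.    ]
bbl [-0.6093  0.0441 -0.0007]
```

>>> jog_arm --turn '[[0,0,0],[0,0,0],[0,0,0],[0,0,0],[0,0,0],[0,0,0],[0,0,0],[0,0,0],[0,0,0],[0,0,0],[0,0,0],[0,0,0],[0,0,0],[0,0,0],[0,0,0],[0,0,0],[0,0,0],[0,0,0]]' --delta_pos '[[0,0,-0.01],[0,0,-0.02],[0,0,-0.02],[0,0,-0.025],[0,0,-0.025],[0,0,-0.025],[0,0,-0.015],[-0.005,0,-0.01],[-0.015,0.002,0],[-0.025,0.002,0],[-0.025,0.002,0],[-0.025,0.002,0],[-0.025,0.002,0],[-0.025,0.002,0],[-0.025,0.002,0],[-0.025,0.002,0],[-0.025,0.002,0],[-0.025,0.002,0]]' --gripper '[0.04,0.04,0.04,0.04,0.04,0.04,0.04,0.04,0.04,0.04,0.04,0.04,0.04,0.04,0.04,0.04,0.04,0.04]'

```text
time: 24.68
tool_pos: [0.496, 0.0485, 0.2048]
tcp_rot: [-2.359, -2.072, 0.005]
wrist_force: [1.0, 0.5, -1.8]
width: 0.592
grip_force: 42.0
```

>>> jog_arm --turn '[[0,0,0],[0,0,0],[0,0,0],[0,0,0],[0,0,0],[0,0,0],[0,0,0],[0,0,0],[0,0,0],[0,0,0],[0,0,0],[0,0,0],[0,0,0],[0,0,0],[0,0,0],[0,0,0],[0,0,0],[0,0,0],[0,0,0]]' --delta_pos '[[-0.025,0.002,0],[-0.025,0.002,0],[-0.025,0.002,0],[-0.025,0.002,0],[-0.025,0.002,0],[-0.025,0.002,0],[-0.025,0.002,0],[-0.025,0.002,0],[-0.025,0.002,0],[-0.025,0.002,0],[-0.025,0.002,0],[-0.025,0.002,0],[-0.025,0,0],[-0.02,0,0],[-0.015,0,0],[-0.005,0,0],[0,0,0],[0,0,0],[0,0,0]]' --gripper '[0.04,0.04,0.04,0.04,0.04,0.04,0.04,0.04,0.04,0.04,0.04,0.04,0.04,0.04,0.04,0.04,0.04,0.04,0.04]'

```text
time: 26.27
tool_pos: [0.4748, -0.3131, 0.2065]
tcp_rot: [-2.359, -2.074, -0.0]
wrist_force: [-0.1, 0.2, -2.2]
width: 0.592
grip_force: 42.1
```

```bash
python3 -c "
from h import *
go('bbl')
snap('scene','e1s',(190,60,450,250),3)"
```

```text
t 26.2667 p [ 0.4748 -0.3131  0.2065] yaw y -7.351871027556404 tilt [-0.0005  0.001  -1.    ] w 0.5919548050042022 F [-0.0951  0.2163 -2.1989] q [-0.627   0.0615  1.8289  0.0005  1.2522 -0.4989]
bbl [ 0.0004  0.0011 -0.    ]
```

View pics/e1s.png

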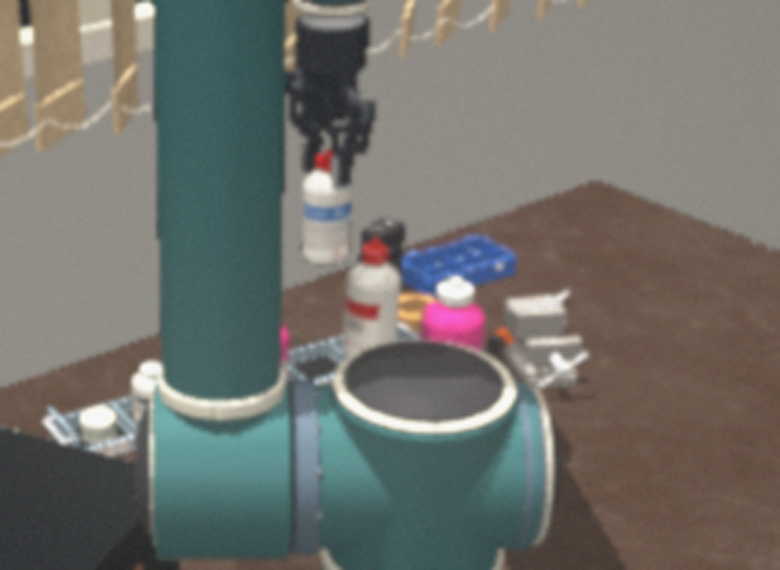

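The blue bottle hangs upright over its empty bay (crop 325,215). Lowering.

>>> jog_arm --turn '[[0,0,0],[0,0,0],[0,0,0],[0,0,0],[0,0,0],[0,0,0],[0,0,0],[0,0,0],[0,0,0],[0,0,0],[0,0,0],[0,0,0]]' --delta_pos '[[0.002,0.001,0],[0,0,0.015],[0,0,0.02],[0,0,0.02],[0,0,0.02],[0,0,0.02],[0,0,0.02],[0,0,0.012],[0,0,0.008],[0,0,0.005],[0,0,0.0025],[0,0,0]]' --gripper '[0.04,0.04,0.04,0.04,0.04,0.04,0.04,0.04,0.04,0.04,0.04,0.04]'

```text
time: 27.32
tool_pos: [0.4766, -0.3124, 0.0647]
tcp_rot: [2.359, 2.073, 0.0]
wrist_force: [0.2, -0.5, -2.4]
width: 0.594
grip_force: 42.1
```

```bash
python3 -c "
from h import *
go('bbl')"
```

```text
t 27.3167 p [ 0.4766 -0.3124  0.0647] yaw y -7.380470548480421 tilt [ 0.0005 -0.0003 -1.    ] w 0.5939901090136225 F [ 0.1687 -0.4926 -2.4477] q [-0.6239  0.1907  1.9627  0.      0.9876 -0.4951]
bbl [-0.0005 -0.0006 -0.    ]
```

Now lower 1.5 mm, release, rise, and move aside for a check.

>>> jog_arm --turn '[[0,0,0],[0,0,0],[0,0,0],[0,0,0],[0,0,0],[0,0,0],[0,0,0],[0,0,0],[0,0,0],[0,0,0],[0,0,0],[0,0,0],[0,0,0],[0,0,0],[0,0,0],[0,0,0]]' --delta_pos '[[0,0,0.0015],[0,0,0],[0,0,0],[0,0,0],[0,0,0],[0,0,0],[0,0,0],[0,0,-0.01],[0,0,-0.02],[0,0,-0.025],[0,0,-0.025],[0,0,-0.025],[0,0,-0.025],[0,0,-0.025],[0,0,-0.02],[0,0,0]]' --gripper '[0.04,0.05,0.06,0.075,0.085,0.085,0.085,0.0854,0.0854,0.0854,0.0854,0.0854,0.0854,0.0854,0.0854,0.0854]'

```text
time: 28.65
tool_pos: [0.4789, -0.3142, 0.2447]
tcp_rot: [2.353, 2.067, 0.004]
wrist_force: [0.3, -1.3, 1.5]
width: 0.995
grip_force: 0.0
```

>>> jog_arm --turn '[[0,0,0],[0,0,0],[0,0,0],[0,0,0],[0,0,0],[0,0,0],[0,0,0],[0,0,0],[0,0,0],[0,0,0],[0,0,0],[0,0,0],[0,0,0],[0,0,0],[0,0,0],[0,0,0],[0,0,0],[0,0,0],[0,0,0],[0,0,0]]' --delta_pos '[[0.03,0,0],[0.03,0,0],[0.03,0,0],[0.03,0,0],[0.03,0,0],[0.03,0,0],[0.03,0,0],[0.03,0,0],[0.03,0,0],[0.03,0,0],[0.03,0,0],[0.03,0,0],[0.03,0,0],[0.03,0,0],[0.03,0,0],[0.03,0,0],[0.03,0,0],[0.02,0,0],[0,0,0],[0,0,0]]' --gripper '[0.0854,0.0854,0.0854,0.0854,0.0854,0.0854,0.0854,0.0854,0.0854,0.0854,0.0854,0.0854,0.0854,0.0854,0.0854,0.0854,0.0854,0.0854,0.0854,0.0854]'

```text
time: 30.32
tool_pos: [0.5438, 0.214, 0.2371]
tcp_rot: [-2.357, -2.076, 0.002]
wrist_force: [-0.2, 0.2, 0.7]
width: 0.997
grip_force: 0.0
```

```bash
python3 -c "
from h import *
go()
snap('top','f1',(210,130,410,250),4)"
```

```text
t 30.3167 p [0.5438 0.214  0.2371] yaw y -7.26094231534812 tilt [-0.0013 -0.0009 -1.    ] w 0.9967436416450685 F [-0.2264  0.1611  0.7249] q [ 0.3325  0.0743  1.7588 -0.0004  1.31    0.4594]
```

View pics/f1.png

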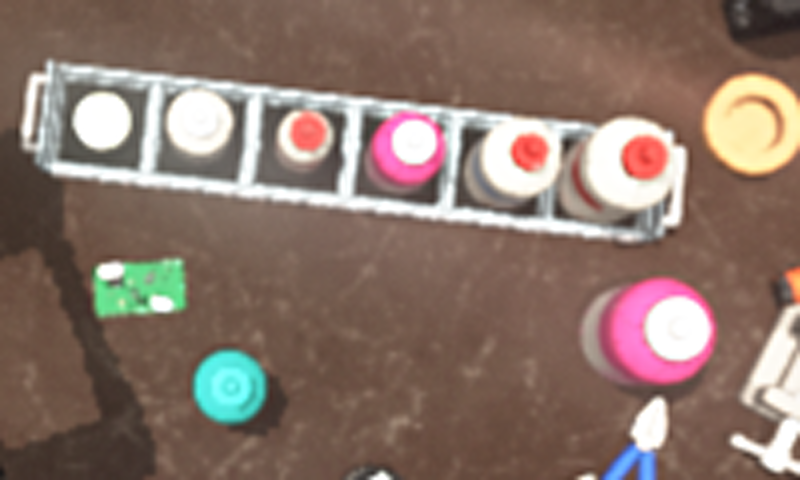

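From the jar end the row now reads squat, slim, magenta, blue-label, tall, all upright. The tape roll and board haven't moved. One numeric check of the cap positions before handing in.

Run:
```python
from h import *
np.set_printoptions(precision=4,suppress=True)
for n,u,v,z in(('bsq',203,120,.073),('bsl',307,131,.084),('bmg',415,140,.102),('bbl',529,152,.127)):
    e=at_z('top',(210+u/4-.375,130+v/4-.375),z)[:2]-T[n]; print(n,e)
```

```text
bsq [ 0.0001 -0.0012]
bsl [-0.0004 -0.0002]
bmg [-0.0006  0.0005]
bbl [-0.0033  0.0011]
```

```bash
python3 -c "
from workcell import ticket
print(ticket.finish_job())"
```

```text
the job is handed in; nothing more can be done
None
```

All four bottles stand upright in their bays in order from the jar: squat, slim, magenta, blue-label. In the last picture each cap is within about 4 mm of its bay's middle, and I handed the job in at about 30 s of the 96 s allowed; no verdict came back.

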